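Open the stud cage and hold its gate wide

TASK

Open the small grey cage that holds a finished road stud: squeeze the red catch on its roof fully shut first, then the yellow catch, and swing the blue gate (its handle is the black upright post) out past the click of its detent until it stands wide open, nearly square to the cage front (80 degrees or more; the detent alone would park it at only about 55). The gate springs back, so finish while still holding it wide; do not let go, and leave the stud in the cage and the bottle, tray and lens round it where they are.

Things in the scene. Friction and masses are not known exactly. Their poses are not given: they have to be found in the camera images.
- cage: Fixed grey slotted box, 150 mm deep (x), 180 wide (y), 90 high, with an aluminium rail along the front edge of its roof. Origin: centre of its underside, on the table; its -x is the front, where the gate is; +y is the hinge side.
- gate_hinge (a point): Point on the gate's vertical hinge line, 115 mm above the table, 85 mm before the cage centre (cage -x) and 80 mm to its +y side; axes as the cage's. The gate leaf is 10 mm thick and reaches 162 mm from here; its top edge is 82 mm high, with two steel keepers up to 106 mm.
- gate (a joint): Angle of the blue gate. 0 = shut; grows as its free end swings out to the front and towards the hinge side (clockwise from above); stop at 1.7. A spring pulls it shut (about 4 N at the post when wide). A ball detent resists from 0.4 to 0.75 (about 10 N at the post) and holds a released gate near 0.97. Wide = over 1.3. A latched catch blocks it.
- pull_grip (a point): Grip point of the gate's handle, a black upright round post, 16 mm in diameter, fixed to the gate; 125 mm above the table, 20 mm below the post's top. A steel arm (70 to 80 mm high) stands the post 50 mm before the gate. Shut, it lies 50 mm to the front (cage -x) and 105 mm to the -y side of the hinge line, which it circles at 116 mm. A grasp on the post need not turn with the gate.
- red_pad (a joint): Travel of the red catch's sliding pad (m): 0 = latched, 0.012 = squeezed fully shut; it counts as shut from 0.010. Friction of 3 N; it stays where it is left.
- yellow_pad (a joint): The same for the yellow catch.
- red_catch: Red squeeze catch on the roof rail, either 34 mm to the cage's +y or 62 mm to its -y side, 45 mm before its centre. Origin: centre of its foot, 90 mm above the table; axes as the cage's. Fixed rest, outer face at y = -22 mm; sliding pad, outer face at y = +24 mm latched, +12 mm shut. Both 28 mm long in x, tops 40 mm up. A steel hook on the pad reaches 55 mm to the front.
- yellow_catch: Yellow squeeze catch of the same make, sizes and axes as the red, in the other of the two places.
- red_squeeze (a point): Point midway between the outer faces of the red catch's rest and pad when it is fully shut (y = -5 mm of the catch, 26 mm above its origin); a grip centred here, closing along the catch's y, pushes the pad home.
- yellow_squeeze (a point): The same for the yellow catch.
- cage_stud: Closed road stud in the cage, fluted grey, 128 mm in diameter, 47 high; origin under its centre. Stays put.
- oil_bottle: White dosing bottle with an orange-red cap, 38 mm in diameter, 105 high, beside the cage; origin under its centre. Stays put.
- tray: Small black tray of brass inserts, 62x90x22 mm, beside the cage; origin under its centre. Stays put.
- spare_lens: Clear round lens, 121 mm in diameter, 14 high, lying on the table; origin under its centre. Stays put.

How it is judged:
By the outcome, as a careful person would: the job done as asked, in the order asked, and still so for the second after the job is handed in, while the arm keeps its last pose, push and grip.
It also fails if it takes over 48 s, if anything falls off the work surface, if the arm or the gripper's body presses on something with over 40 N, if the wrist force passes 120 N, or if a joint passes its speed limit or range.

ROBOT

A 6-joint arm with a two-finger parallel gripper is mounted at the origin on a cart in front of the work surface, level with it; the furniture and walls round the work are solid. World frame = base frame: x ahead of the robot, y to its left, z up, the work surface at z = 0. Lengths are in mm, angles in rad, forces in N, time in s.
With the tool pointing down it reaches from about 400 to 925 mm from the base axis. Payload 12.5 kg.
Tool frame: the origin (TCP) lies at the very end of the fingers, on their centre line; the grasp point (between the pads) lies 19 mm behind it; z points along the fingers, y is the line along which they close (so a half turn about z gives the same grasp; the last joint's range is limited). The gripper opens to 95 mm and grips with 3 to 60 N. Pads are 20 mm wide; open, the fingers measure 119 mm over their backs; the gripper's body (75 mm by 180 mm) begins 59 mm behind the grasp point.
Start: joints at [1.202, 0.491, 1.559, -0, 1.092, -0.106], TCP at [162.349, 603.567, 188.561] pointing down, gripper open.
Joint ranges: [-3.1, 3.1], [-0.84, 2.19], [0.05, 2.79], [-1.13, 4.28], [0.06, 2.93], [-2.69, 2.69]. Speed limits (rad/s): [2.22, 2.22, 2.79, 3.14, 3.14, 3.14].

INTERFACE

Orientations are given as [roll, pitch, yaw] about the fixed x, y, z axes, in that order (R = Rz(yaw) Ry(pitch) Rx(roll)).
In Python, from cell import * gives the robot as it stands.
- The arm moves only by the tool jog_arm, never from a script. Its argument "targets" is a list of rows, each an object with "turn": the turn, a rotation vector about the world's x, y, z in degrees, a list of three; "slide": the shift along the world's x, y, z in mm, a list of three; "claw": the opening in per cent of the stroke, from 0 (shut) to 100 (fully open). In form: [{"turn": [wx, wy, wz], "slide": [x, y, z], "claw": claw}, ...]. A call has 1 to 5 rows; each row shifts and turns the commanded pose from where the row before left it; what a row does not reach is not made up. A row lasts 1/8 s, in which the tool goes at most 62.5 mm and 10.7 degrees, less where a joint would pass 70% of its speed; a pose out of reach is approached as far as the arm can. A call with a gripper value outside its range is refused whole. The fingers move at their own pace and stop on an object; the grip force is fixed at half the most. Time passes only in rows, so rows that do not move let the fingers close. It gives the time, the measured TCP pose, the force, the opening and the grip force at its end, in the units of the state.
- state(): the state, without advancing time (a new reading comes with each control period).
- read_camera(name): name is "scene" or "top" or "wrist"; returns a dict with "frame" (480x640x3 uint8, blue, green, red), "mtx" (3x3 intrinsics, pixels), "R" (3x3) and "t" (3): a world point X has camera coordinates R X + t. Camera axes: x right, y down, z forward; pixel columns grow to the right and rows downward; lengths in mm; the calibration is good to about 2 mm. A picture is of the moment at which its call begins. There is no depth.
- job_done(): hands the job in; it is judged then, once.
Trained networks look in the newest picture that a camera, given by its name, has taken for a name from the list of things; names that differ only in an ending like _2 or _b are one class to them, and where a whole thing is asked for, a point or a joint stands for the part that bears it (a point fixed in the world has none). Each returns a list of dicts, best first, with "conf" (0 to 1); they miss things now and then, are a little off and sometimes report something else, mostly with a low value. They report only what shows in the picture. A call takes as long as a camera call.
- look_for(query, camera): "xy" ([column, row] in pixels, amid what is visible of it).
The state is a dict: "t": time; "joints": joint angles; "qvel": joint speeds; "tau": joint torques, N m; "eef_pos": TCP position; "tcp_rot": TCP orientation; "ft_force": force on the tool from outside, world axes, zero at the start; "moment": the same for the moment, N m; "opening": opening from 0.0 (shut) to 1.0 (fully open); "grip_force": force on a finger pad.
Only numpy, scipy, OpenCV 4.12 (cv2) and the standard library are available. Lean on these libraries where they do the work, as an engineer would, in place of code of your own. Each camera call takes 0.05 s, during which the arm holds its last target. There are 200 camera calls.

## Working session

There is one attempt and no reset: what is moved stays moved. The work goes in short steps, Python scripts to look and compute and a tool call to move; the robot and the scene stay as the last step left them, time stands still between calls to the robot, and variables do not carry over. Pictures are saved under pics/ and viewed, at most 10 in all, crops included, and the job is handed in when it is done.

Besides the shell and the picture viewer there is one more tool, called as name(argument=value, ...) on one line, values as JSON. jog_arm: Moves the arm, as the interface text tells. Its arguments: {"type":"object","properties":{"targets":{"type":"array","items":{"type":"object","properties":{"turn":{"type":"array","items":{"type":"number"}},"slide":{"type":"array","items":{"type":"number"}},"claw":{"type":"number"}}}}},"required":["targets"]}

```bash
mkdir -p pics
python3 - <<'E'
from cell import *
import cv2
s=state();print(s['t'],s['eef_pos'],s['tcp_rot'],s['opening'])
for c in("top","scene"):
    r=read_camera(c);cv2.imwrite(f'pics/{c}1.png',r['frame']);print(c,r['mtx'].tolist(),r['R'].round(4).tolist(),r['t'].round(1).tolist())
    for q in['cage','red_catch','yellow_catch','pull_grip','gate','red_pad','yellow_pad','cage_stud','oil_bottle','tray','spare_lens']:
        print(q,[(d['xy'],round(d['conf'],2)) for d in look_for(q,c)][:3])
E
```

```text
0.0 [162.25185619 603.29643068 187.96142594] [-3.14051263e+00 -1.08381096e-04  2.87877301e+00] 0.9959598498027683
top [[473.7712412661984, 0.0, 310.10355941522107], [0.0, 473.7712412661984, 233.0849687045742], [0.0, 0.0, 1.0]] [[0.0274, -0.9996, -0.0025], [-0.9971, -0.0272, -0.071], [0.0709, 0.0045, -0.9975]] [-26.1, 557.7, 1071.2]
cage [([326.0, 224.0], 0.74)]
red_catch [([296.2, 230.4], 0.64)]
yellow_catch [([332.2, 263.0], 0.6)]
pull_grip [([302.4, 269.4], 0.56), ([292.2, 229.2], 0.46)]
gate [([320.9, 260.5], 0.54), ([298.5, 229.5], 0.3)]
red_pad []
yellow_pad [([319.1, 260.9], 0.6)]
cage_stud [([219.1, 164.7], 0.67)]
oil_bottle [([384.7, 257.4], 0.81), ([298.2, 231.5], 0.47)]
tray [([365.2, 308.3], 0.57), ([298.7, 266.0], 0.29)]
spare_lens [([219.5, 166.1], 0.98), ([330.2, 259.3], 0.71)]
scene [[455.2561253073257, 0.0, 321.06847299848323], [0.0, 455.2561253073257, 237.2364373129825], [0.0, 0.0, 1.0]] [[0.7382, -0.6744, 0.0144], [-0.305, -0.3528, -0.8846], [0.6017, 0.6486, -0.4661]] [-434.2, 266.6, 584.2]
cage [([329.1, 272.4], 0.72)]
red_catch [([305.6, 233.1], 0.73)]
yellow_catch [([307.6, 257.6], 0.65)]
pull_grip [([281.9, 265.7], 0.73)]
gate [([281.8, 267.3], 0.85)]
red_pad [([298.2, 229.2], 0.79)]
yellow_pad [([300.4, 255.7], 0.69)]
cage_stud [([325.1, 300.5], 0.89), ([283.7, 266.6], 0.35)]
oil_bottle [([356.0, 326.3], 0.81), ([326.8, 301.5], 0.22)]
tray [([286.4, 357.4], 0.95)]
spare_lens [([298.6, 223.9], 0.78)]
```

Run:
```python
import cv2
for c,(x,y,w,h) in dict(top=(190,130,240,200),scene=(200,180,220,200)).items():
    f=cv2.imread(f'pics/{c}1.png')[y:y+h,x:x+w];cv2.imwrite(f'pics/{c}1c.png',cv2.resize(f,None,fx=3,fy=3,interpolation=cv2.INTER_CUBIC))
```

```text
(no output)
```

View pics/top1c.png

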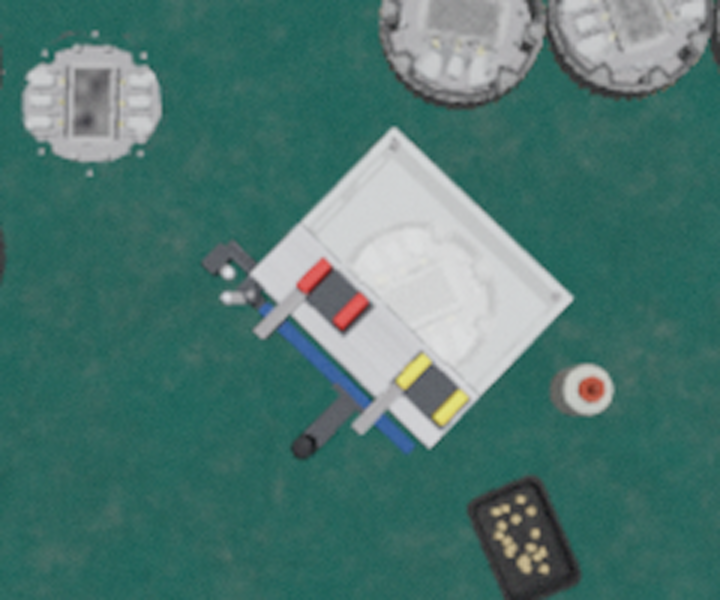

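View pics/scene1c.png

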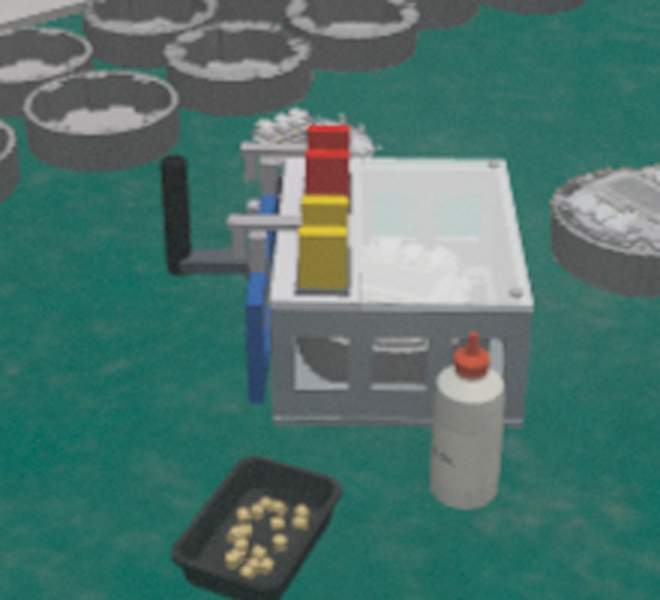

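The top view shows the cage turned about -45°. Its roof corners are at crop (393,127), (572,297), (432,447) and (250,270), with red on the hinge side, yellow at -y and the post top near (306,440). The scene view agrees, and both catches are latched. Next I'll fit the cage pose.

```bash
cat > h.py <<'E'
import numpy as np, cv2
from scipy.optimize import least_squares
def proj(cam,X):
    return cv2.projectPoints(np.float64(X).reshape(-1,1,3),cv2.Rodrigues(np.float64(cam['R']))[0],np.float64(cam['t']),np.float64(cam['mtx']),None)[0][:,0]
def place(p,pts):
    c,s=np.cos(p[2]),np.sin(p[2]);P=np.float64(pts)
    return np.c_[p[0]+c*P[:,0]-s*P[:,1],p[1]+s*P[:,0]+c*P[:,1],P[:,2]]
E
python3 - <<'E'
from h import *
from cell import *
M=[(75,90,90),(75,-90,90),(-75,-90,90),(-75,90,90),(-135,-25,145)]
px={'top':np.array([(393,127),(572,297),(432,447),(250,270),(306,442)])/3+[190,130],
'scene':np.array([(503,160),(530,305),(273,304),(285,158),(175,160)])/3+[200,180]}
cams={c:read_camera(c) for c in px}
f=lambda p:np.concatenate([(proj(cams[c],place(p,M))-px[c]).ravel() for c in px])
r=least_squares(f,[600,20,-.78],loss='soft_l1',x_scale=[100,100,1]);p=r.x
print(p,np.degrees(p[2]),f(p).reshape(-1,2).round(1).tolist())
n=['hinge','pull','redsq','yelsq']
for k,v in zip(n,place(p,[(-85,80,115),(-135,-25,125),(-45,29,116),(-45,-67,116)])):print(k,v.round(1))
np.save('p.npy',p)
E
```

```text
[571.44547998 -48.99726968  -0.73638158] -42.191556635501975 [[0.7, -0.6], [1.4, -0.2], [0.1, 0.3], [0.4, 1.4], [-0.3, 1.9], [0.5, -1.6], [1.6, -1.7], [-0.9, -2.3], [0.0, -1.7], [-0.6, -0.9]]
hinge [562.2  67.4 115. ]
pull [454.6  23.1 125. ]
redsq [557.6   2.7 116. ]
yelsq [493.1 -68.4 116. ]
```

jog_arm(targets=[{"turn": [0, 0, -1.8], "slide": [26, -40, 0], "claw": 100}, {"turn": [0, 0, -1.8], "slide": [26, -40, 0], "claw": 100}, {"turn": [0, 0, -1.8], "slide": [26, -40, 0], "claw": 100}, {"turn": [0, 0, -1.8], "slide": [26, -40, 0], "claw": 100}, {"turn": [0, 0, -1.8], "slide": [26, -40, 0], "claw": 100}])

```text
t: 1.92
eef_pos: [293.1, 402.3, 188.7]
tcp_rot: [3.141, 0.0, 2.721]
ft_force: [0.7, 0.4, 0.4]
opening: 0.999
grip_force: 0.0
```

jog_arm(targets=[{"turn": [0, 0, -1.8], "slide": [26, -40, 0], "claw": 100}, {"turn": [0, 0, -1.8], "slide": [26, -40, 0], "claw": 100}, {"turn": [0, 0, -1.8], "slide": [26, -40, 0], "claw": 100}, {"turn": [0, 0, -1.8], "slide": [26, -40, 0], "claw": 100}, {"turn": [0, 0, -1.8], "slide": [26, -40, 0], "claw": 100}])

```text
t: 2.55
eef_pos: [423.1, 202.2, 188.8]
tcp_rot: [3.141, 0.0, 2.564]
ft_force: [-0.9, 0.4, -0.6]
opening: 1.003
grip_force: 0.0
```

jog_arm(targets=[{"turn": [0, 0, -1.8], "slide": [26, -40, 0], "claw": 100}, {"turn": [0, 0, -1.8], "slide": [26, -40, 0], "claw": 100}, {"turn": [0, 0, -1.8], "slide": [26, -40, 0], "claw": 100}, {"turn": [0, 0, -1.8], "slide": [26, -40, 0], "claw": 100}, {"turn": [0, 0, -1.8], "slide": [26, -40, 0], "claw": 100}])

```text
t: 3.18
eef_pos: [553.1, 2.1, 188.7]
tcp_rot: [3.141, 0.0, 2.406]
ft_force: [-0.6, 1.0, 0.2]
opening: 0.998
grip_force: 0.0
```

jog_arm(targets=[{"turn": [0, 0, 0], "slide": [0, 0, 0], "claw": 100}, {"turn": [0, 0, 0], "slide": [0, 0, 0], "claw": 100}])

```text
t: 3.42
eef_pos: [551.9, 3.8, 188.4]
tcp_rot: [-3.141, -0.001, 2.407]
ft_force: [0.0, 0.6, 0.4]
opening: 0.996
grip_force: 0.0
```

Run:
```python
from h import *
from cell import *
w=read_camera('wrist');p=np.load('p.npy');s=state()
print(s['t'],s['eef_pos'].round(1) if hasattr(s['eef_pos'],'round') else s['eef_pos'],s['tcp_rot'],s['joints'],s['ft_force'])
M=[(75,90,90),(75,-90,90),(-75,-90,90),(-75,90,90),(-135,-25,145)]
for y in(34,-62):M+=[(x,y+d,130) for d in(-22,24) for x in(-59,-31)]
u=proj(w,place(p,M));f=w['frame'].copy();cv2.imwrite('pics/w1raw.png',f)
for a in u:cv2.drawMarker(f,tuple(int(round(v)) for v in a),(255,0,255),0,10,1)
cv2.imwrite('pics/w1.png',f);print(u.round(0).tolist())
for q in['red_catch','yellow_catch','pull_grip','red_pad','yellow_pad']:print(q,[(d['xy'],round(d['conf'],2)) for d in look_for(q,'wrist')][:2])
```

```text
3.475 [551.8   4.2 188.5] [-3.14152441e+00 -4.53249798e-04  2.40819225e+00] [-1.12149408e-01  3.87285630e-01  1.73954270e+00  2.45209962e-04
  1.01517261e+00 -9.49674729e-01] [-0.41055808  0.46572078 -0.04996891]
[[392.0, 371.0], [183.0, 370.0], [164.0, 198.0], [403.0, 198.0], [230.0, 113.0], [297.0, 233.0], [297.0, 273.0], [366.0, 234.0], [365.0, 273.0], [153.0, 233.0], [158.0, 272.0], [222.0, 233.0], [225.0, 272.0]]
red_catch [([344.0, 231.1], 0.96), ([292.1, 259.2], 0.19)]
yellow_catch [([208.9, 235.6], 0.67)]
pull_grip [([261.2, 172.2], 0.57), ([208.8, 232.4], 0.55)]
red_pad [([362.4, 222.9], 0.68)]
yellow_pad [([225.0, 220.8], 0.89), ([587.7, 190.4], 0.2)]
```

View pics/w1.png

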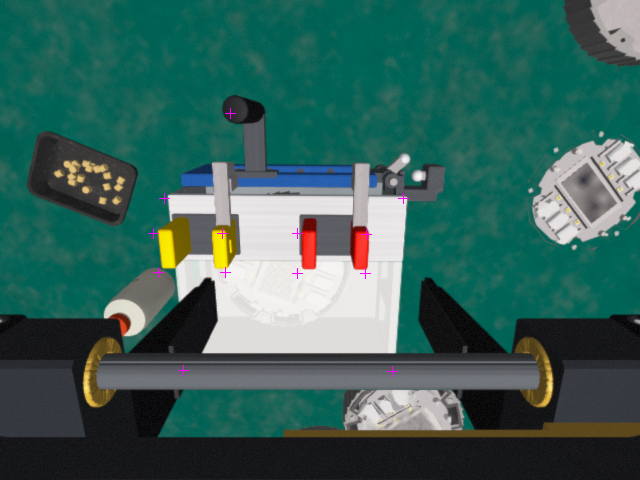

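The wrist view shows my overlay about 5-8 px off: the predicted catch corners sit left of and below the true ones. I'll zoom in to refine.

Run:
```python
import cv2
f=cv2.imread('pics/w1raw.png')[80:290,140:420];cv2.imwrite('pics/w1c.png',cv2.resize(f,(784,588),interpolation=cv2.INTER_CUBIC))
```

```text
(no output)
```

View pics/w1c.png

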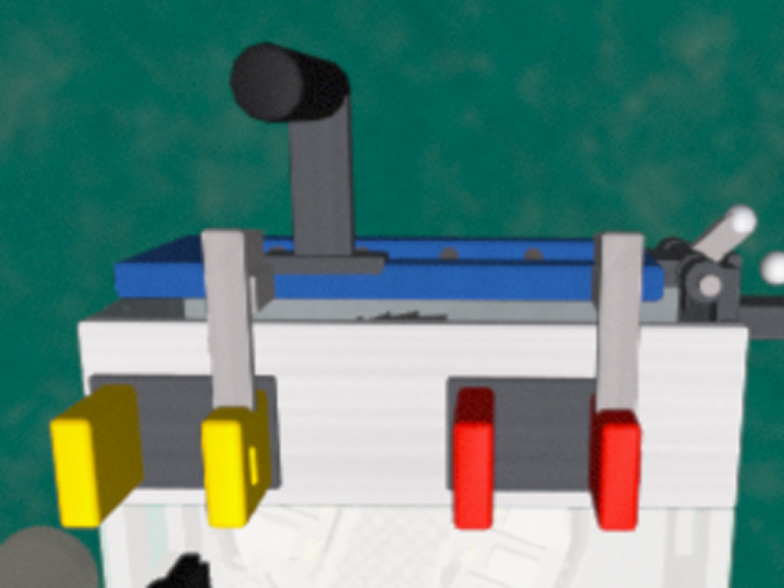

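The red rest's top spans crop columns 455-494 and the pad's outer face is at 638. For yellow these are 53 and 243. The post top is at (267,82) and the roof front corners are at (80,322) and (747,327). I'll refit with these.

Run:
```python
from h import *
from cell import *
M=[(75,90,90),(75,-90,90),(-75,-90,90),(-75,90,90),(-135,-25,145)]
Mw=[(-75,-90,90),(-75,90,90),(-135,-25,145),(-59,12,130),(-31,12,130),(-59,58,130),(-31,58,130),(-59,-84,130),(-31,-84,130),(-59,-38,130),(-31,-38,130)]
px={'top':np.array([(393,127),(572,297),(432,447),(250,270),(306,442)])/3+[190,130],
'scene':np.array([(503,160),(530,305),(273,304),(285,158),(175,160)])/3+[200,180],
'wrist':np.array([(80,322),(747,327),(267,82),(455,420),(455,528),(638,418),(638,528),(53,420),(62,525),(241,418),(246,525)])/2.8+[140,80]}
cams={c:read_camera(c) for c in px};print(state()['eef_pos'])
mod=lambda c:Mw if c=='wrist' else M
for use in(['wrist'],['top','scene'],['top','scene','wrist']):
    f=lambda p:np.concatenate([(proj(cams[c],place(p,mod(c)))-px[c]).ravel() for c in use])
    r=least_squares(f,[571,-49,-.736],loss='soft_l1',x_scale=[100,100,1]);p=r.x
    print(use,p.round(3),np.degrees(p[2]).round(2))
    if use==['wrist']:
        np.save('p.npy',p);print(f(p).reshape(-1,2).round(1).tolist())
    for k,v in zip(['hinge','pull','redsq','yelsq'],place(p,[(-85,80,115),(-135,-25,125),(-45,29,116),(-45,-67,116)])):print(k,v.round(1))
```

```text
[552.26606407   3.89420222 188.69570228]
['wrist'] [572.063 -44.922  -0.738] -42.27
[[-1.1, -0.7], [0.8, -1.4], [-0.2, -0.6], [-0.9, -0.3], [-0.6, 0.5], [2.9, 0.7], [1.2, 0.8], [-1.7, -0.9], [-0.4, 1.0], [0.3, 0.1], [1.1, 1.3]]
hinge [563.   71.4 115. ]
pull [455.3  27.4 125. ]
redsq [558.3   6.8 116. ]
yelsq [493.7 -64.2 116. ]
['top', 'scene'] [571.445 -48.997  -0.736] -42.19
hinge [562.2  67.4 115. ]
pull [454.6  23.1 125. ]
redsq [557.6   2.7 116. ]
yelsq [493.1 -68.4 116. ]
['top', 'scene', 'wrist'] [572.009 -45.416  -0.741] -42.45
hinge [563.3  71.  115. ]
pull [455.5  27.3 125. ]
redsq [558.4   6.4 116. ]
yelsq [493.6 -64.5 116. ]
```

jog_arm(targets=[{"turn": [0, 0, 0], "slide": [6, 2.5, 0], "claw": 100}, {"turn": [0, 0, 0], "slide": [0, 0, -30], "claw": 100}, {"turn": [0, 0, 0], "slide": [0, 0, -30], "claw": 100}, {"turn": [0, 0, 0], "slide": [0, 0, -28], "claw": 100}, {"turn": [0, 0, 0], "slide": [0, 0, 0], "claw": 100}])

```text
t: 4.5
eef_pos: [557.7, 6.2, 99.1]
tcp_rot: [-3.14, -0.003, 2.408]
ft_force: [-0.2, -0.5, 0.5]
opening: 1.002
grip_force: 0.0
```

jog_arm(targets=[{"turn": [0, 0, 0], "slide": [0, 0, 0], "claw": 60}, {"turn": [0, 0, 0], "slide": [0, 0, 0], "claw": 45}, {"turn": [0, 0, 0], "slide": [0, 0, 0], "claw": 45}, {"turn": [0, 0, 0], "slide": [0, 0, 0], "claw": 45}])

```text
t: 5.0
eef_pos: [558.5, 6.1, 101.0]
tcp_rot: [3.141, 0.001, 2.408]
ft_force: [-0.0, -0.7, 0.3]
opening: 0.639
grip_force: 0.0
```

jog_arm(targets=[{"turn": [0, 0, 0], "slide": [0, 0, 0], "claw": 40}, {"turn": [0, 0, 0], "slide": [0, 0, 0], "claw": 34}, {"turn": [0, 0, 0], "slide": [0, 0, 0], "claw": 32}, {"turn": [0, 0, 0], "slide": [0, 0, 0], "claw": 30}, {"turn": [0, 0, 0], "slide": [0, 0, 0], "claw": 30}])

```text
t: 5.62
eef_pos: [557.9, 5.5, 100.7]
tcp_rot: [-3.141, -0.0, 2.408]
ft_force: [-2.9, -1.8, 5.2]
opening: 0.34
grip_force: 30.1
```

jog_arm(targets=[{"turn": [0, 0, 0], "slide": [0, 0, 0], "claw": 28}, {"turn": [0, 0, 0], "slide": [0, 0, 0], "claw": 28}, {"turn": [0, 0, 0], "slide": [0, 0, 0], "claw": 28}, {"turn": [0, 0, 0], "slide": [0, 0, 0], "claw": 28}])

```text
t: 6.12
eef_pos: [558.0, 5.5, 100.8]
tcp_rot: [-3.141, -0.0, 2.408]
ft_force: [-2.0, -2.5, 4.8]
opening: 0.343
grip_force: 30.1
```

jog_arm(targets=[{"turn": [0, 0, 0], "slide": [0, 0, 0], "claw": 100}, {"turn": [0, 0, 0], "slide": [0, 0, 0], "claw": 100}, {"turn": [0, 0, 0], "slide": [0, 0, 0], "claw": 100}, {"turn": [0, 0, 0], "slide": [0, 0, 30], "claw": 100}, {"turn": [0, 0, 0], "slide": [0, 0, 30], "claw": 100}])

```text
t: 6.75
eef_pos: [558.1, 6.1, 161.0]
tcp_rot: [-3.141, -0.001, 2.408]
ft_force: [-1.0, 0.1, 0.3]
opening: 0.813
grip_force: 0.0
```

jog_arm(targets=[{"turn": [0, 0, 0], "slide": [-22, -24, 0], "claw": 100}, {"turn": [0, 0, 0], "slide": [-22, -24, 0], "claw": 100}, {"turn": [0, 0, 0], "slide": [-21, -23, 0], "claw": 100}, {"turn": [0, 0, 0], "slide": [0, 0, 0], "claw": 100}, {"turn": [0, 0, 0], "slide": [0, 0, 0], "claw": 100}])

```text
t: 7.38
eef_pos: [493.8, -64.8, 160.7]
tcp_rot: [3.141, 0.0, 2.407]
ft_force: [-0.3, 0.1, -0.1]
opening: 1.002
grip_force: 0.0
```

Run:
```python
from h import *
from cell import *
w=read_camera('wrist');p=np.load('p.npy');s=state();print(s['t'],s['eef_pos'],s['ft_force'],s['opening'])
M=[(-75,90,90),(-75,-90,90)]+[(x,y,130) for y in(12,46,-84,-38) for x in(-59,-31)]
f=w['frame'].copy()
for a in proj(w,place(p,M)):cv2.drawMarker(f,tuple(int(round(v)) for v in a),(255,0,255),0,10,1)
cv2.imwrite('pics/w2.png',f)
```

```text
7.425 [493.89847971 -64.57762571 160.58174007] [-0.18064161  0.63148117 -0.76324079] 0.9983940695515859
```

View pics/w2.png

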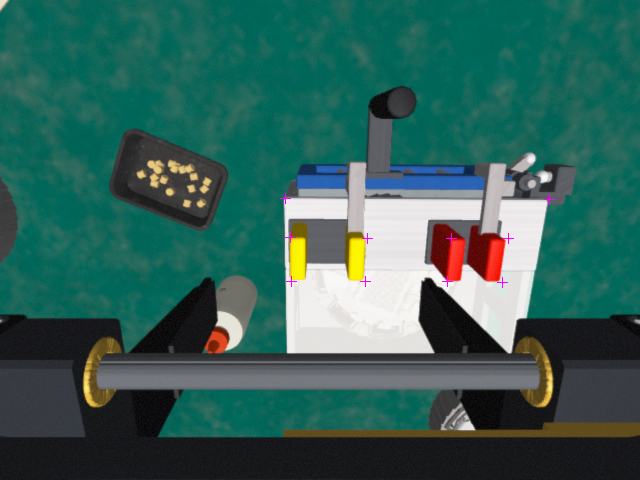

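Red is shut, with its pad moved inward as predicted, and the overlay matches yellow. The bottle lies near the left finger, so I'll check its clearance.

Run:
```python
from h import *
from cell import *
c=read_camera('top');p=np.load('p.npy')
f=lambda q:(proj(c,[[q[0],q[1],100]])-[387.3,260]).ravel()
q=least_squares(f,[500,-150],x_scale=100).x;d=q-p[:2];co,s=np.cos(p[2]),np.sin(p[2])
print(q,'cage',co*d[0]+s*d[1],-s*d[0]+co*d[1])
for th in np.arange(0,1.61,.1):
    a=-th;v=np.array([-50,-105]);v=[np.cos(a)*v[0]-np.sin(a)*v[1],np.sin(a)*v[0]+np.cos(a)*v[1]]
    print(th.round(1),place(p,[(-85+v[0],80+v[1],106)])[0].round(1))
```

```text
[ 499.67018213 -176.70936908] cage 35.07064416511524 -146.21434586599358
0.0 [455.3  27.4 106. ]
0.1 [451.5  38.3 106. ]
0.2 [448.7  49.6 106. ]
0.3 [447.1  61.2 106. ]
0.4 [446.7  72.8 106. ]
0.5 [447.4  84.4 106. ]
0.6 [449.3  95.8 106. ]
0.7 [452.3 107.1 106. ]
0.8 [456.4 118.  106. ]
0.9 [461.6 128.4 106. ]
1.0 [467.7 138.2 106. ]
1.1 [474.9 147.4 106. ]
1.2 [482.9 155.8 106. ]
1.3 [491.7 163.4 106. ]
1.4 [501.3 170.  106. ]
1.5 [511.4 175.7 106. ]
1.6 [522.1 180.3 106. ]
```

jog_arm(targets=[{"turn": [0, 0, 0], "slide": [0, 0, -30], "claw": 85}, {"turn": [0, 0, 0], "slide": [0, 0, -30], "claw": 75}, {"turn": [0, 0, 0], "slide": [0, 0, 0], "claw": 60}, {"turn": [0, 0, 0], "slide": [0, 0, 0], "claw": 45}, {"turn": [0, 0, 0], "slide": [0, 0, 0], "claw": 40}])

```text
t: 8.1
eef_pos: [494.1, -64.8, 101.6]
tcp_rot: [3.14, 0.002, 2.408]
ft_force: [1.4, 1.9, -1.5]
opening: 0.532
grip_force: 1.6
```

jog_arm(targets=[{"turn": [0, 0, 0], "slide": [0, 0, 0], "claw": 34}, {"turn": [0, 0, 0], "slide": [0, 0, 0], "claw": 28}, {"turn": [0, 0, 0], "slide": [0, 0, 0], "claw": 28}, {"turn": [0, 0, 0], "slide": [0, 0, 0], "claw": 28}, {"turn": [0, 0, 0], "slide": [0, 0, 0], "claw": 28}])

```text
t: 8.72
eef_pos: [493.4, -65.5, 101.3]
tcp_rot: [-3.141, 0.001, 2.408]
ft_force: [-2.8, -2.7, 6.9]
opening: 0.339
grip_force: 30.1
```

jog_arm(targets=[{"turn": [0, 0, 0], "slide": [0, 0, 0], "claw": 100}, {"turn": [0, 0, 0], "slide": [0, 0, 0], "claw": 100}, {"turn": [0, 0, 0], "slide": [0, 0, 0], "claw": 80}, {"turn": [0, 0, 0], "slide": [0, 0, 35], "claw": 80}, {"turn": [0, 0, 0], "slide": [0, 0, 35], "claw": 70}])

```text
t: 9.35
eef_pos: [493.0, -64.9, 171.1]
tcp_rot: [-3.141, -0.001, 2.408]
ft_force: [-0.2, -0.0, -0.3]
opening: 0.708
grip_force: 0.0
```

jog_arm(targets=[{"turn": [0, 0, 5], "slide": [-10, 23, 0], "claw": 60}, {"turn": [0, 0, 5], "slide": [-10, 23, 0], "claw": 60}, {"turn": [0, 0, 5], "slide": [-10, 23, 0], "claw": 60}, {"turn": [0, 0, 5], "slide": [-8.5, 23, 0], "claw": 60}, {"turn": [0, 0, 0], "slide": [0, 0, 0], "claw": 60}])

```text
t: 9.98
eef_pos: [454.3, 27.9, 170.6]
tcp_rot: [-3.142, -0.0, 2.758]
ft_force: [0.5, -0.1, -0.6]
opening: 0.602
grip_force: 0.0
```

Run:
```python
from h import *
from cell import *
w=read_camera('wrist');p=np.load('p.npy');s=state();print(s['t'],s['eef_pos'],s['tcp_rot'],s['ft_force'],s['opening'])
M=[(-135,-25,145)]+[(x,y,130) for y in(12,46,-84,-50) for x in(-59,-31)]
f=w['frame'].copy()
for a in proj(w,place(p,M)):cv2.drawMarker(f,tuple(int(round(v)) for v in a),(255,0,255),0,10,1)
cv2.imwrite('pics/w3.png',f)
```

```text
10.025 [454.85311455  27.26632818 170.62462341] [-3.14154903e+00  1.80355601e-04  2.75671753e+00] [ 0.04712342  1.07247949 -0.34165677] 0.598018490933853
```

View pics/w3.png

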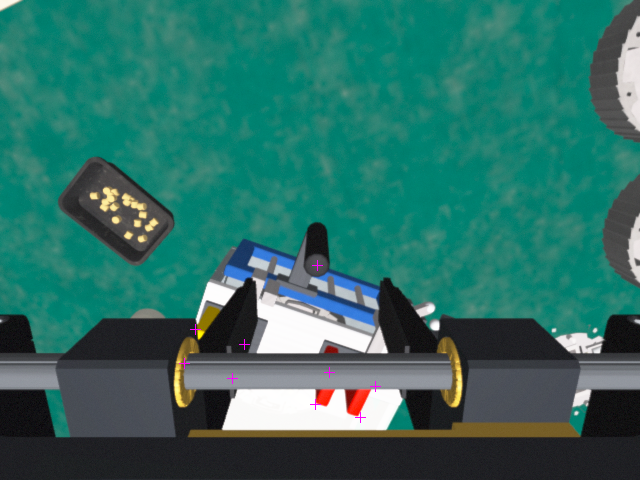

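The post top is at (316,265), right on the prediction and centred between the fingers. I'll go down and grasp it.

jog_arm(targets=[{"turn": [0, 0, 0], "slide": [0, 0, -32], "claw": 60}, {"turn": [0, 0, 0], "slide": [0, 0, -32], "claw": 60}, {"turn": [0, 0, 0], "slide": [0, 0, 0], "claw": 40}, {"turn": [0, 0, 0], "slide": [0, 0, 0], "claw": 25}, {"turn": [0, 0, 0], "slide": [0, 0, 0], "claw": 10}])

```text
t: 10.65
eef_pos: [455.5, 26.8, 107.6]
tcp_rot: [3.141, 0.002, 2.756]
ft_force: [-0.3, -0.2, -0.4]
opening: 0.341
grip_force: 0.0
```

jog_arm(targets=[{"turn": [0, 0, 0], "slide": [0, 0, 0], "claw": 5}, {"turn": [0, 0, 0], "slide": [0, 0, 0], "claw": 5}, {"turn": [0, 0, 0], "slide": [0, 0, 0], "claw": 5}, {"turn": [0, 0, 0], "slide": [0, 0, 0], "claw": 5}])

```text
t: 11.15
eef_pos: [455.0, 27.0, 107.0]
tcp_rot: [3.141, 0.001, 2.757]
ft_force: [-1.3, -1.0, 6.5]
opening: 0.157
grip_force: 30.0
```

jog_arm(targets=[{"turn": [0, 0, 0], "slide": [-2, 5.4, 0], "claw": 5}, {"turn": [0, 0, 0], "slide": [-1.8, 5.5, 0], "claw": 5}, {"turn": [0, 0, 0], "slide": [-1.5, 5.6, 0], "claw": 5}, {"turn": [0, 0, 0], "slide": [-1.3, 5.7, 0], "claw": 5}, {"turn": [0, 0, 0], "slide": [0, 0, 0], "claw": 5}])

```text
t: 11.78
eef_pos: [447.4, 49.3, 106.8]
tcp_rot: [-3.141, -0.001, 2.757]
ft_force: [-5.4, -3.5, 8.0]
opening: 0.155
grip_force: 30.0
```

jog_arm(targets=[{"turn": [0, 0, 0], "slide": [-1, 11.6, 0], "claw": 5}, {"turn": [0, 0, 0], "slide": [-0.2, 11.6, 0], "claw": 5}, {"turn": [0, 0, 0], "slide": [0.8, 11.6, 0], "claw": 5}, {"turn": [0, 0, 0], "slide": [2, 11.4, 0], "claw": 5}, {"turn": [0, 0, 0], "slide": [3, 11.3, 0], "claw": 5}])

```text
t: 12.4
eef_pos: [450.6, 106.5, 106.4]
tcp_rot: [-3.139, -0.004, 2.757]
ft_force: [-8.6, -10.3, 5.0]
opening: 0.158
grip_force: 30.0
```

jog_arm(targets=[{"turn": [0, 0, 0], "slide": [4.1, 10.9, 0], "claw": 5}, {"turn": [0, 0, 0], "slide": [5.2, 10.4, 0], "claw": 5}, {"turn": [0, 0, 0], "slide": [6.1, 9.8, 0], "claw": 5}, {"turn": [0, 0, 0], "slide": [0, 0, 0], "claw": 5}])

```text
t: 12.9
eef_pos: [468.3, 138.4, 106.3]
tcp_rot: [-3.142, -0.001, 2.757]
ft_force: [-3.2, -0.8, 0.4]
opening: 0.159
grip_force: 30.0
```

Past the detent, with the arm following the arc. I'll continue to about 1.5 rad.

jog_arm(targets=[{"turn": [0, 0, 0], "slide": [7.2, 9.2, 0], "claw": 5}, {"turn": [0, 0, 0], "slide": [8, 8.4, 0], "claw": 5}, {"turn": [0, 0, 0], "slide": [8.8, 7.6, 0], "claw": 5}, {"turn": [0, 0, 0], "slide": [9.6, 6.6, 0], "claw": 5}, {"turn": [0, 0, 0], "slide": [10.1, 5.7, 0], "claw": 5}])

```text
t: 13.52
eef_pos: [511.0, 175.2, 106.1]
tcp_rot: [-3.14, -0.002, 2.757]
ft_force: [-6.9, -2.4, 0.2]
opening: 0.157
grip_force: 30.0
```

jog_arm(targets=[{"turn": [0, 0, 0], "slide": [0, 0, 0], "claw": 5}, {"turn": [0, 0, 0], "slide": [0, 0, 0], "claw": 5}, {"turn": [0, 0, 0], "slide": [0, 0, 0], "claw": 5}, {"turn": [0, 0, 0], "slide": [0, 0, 0], "claw": 5}])

```text
t: 14.02
eef_pos: [510.9, 175.2, 106.2]
tcp_rot: [-3.141, -0.002, 2.757]
ft_force: [-4.6, 0.2, -2.0]
opening: 0.16
grip_force: 30.0
```

Run:
```python
from h import *
from cell import *
s=state();p=np.load('p.npy');h=place(p,[(-85,80,115)])[0][:2];v=np.array(s['eef_pos'][:2])-h
a0=p[2]+np.arctan2(-105,-50);print(s['t'],s['eef_pos'],s['ft_force'],s['opening'],s['grip_force'],np.hypot(*v),'theta',(a0-np.arctan2(v[1],v[0]))%(2*np.pi))
a=read_camera('top')['frame'][130:330,190:430];b=read_camera('scene')['frame'][180:380,200:420]
cv2.imwrite('pics/end.png',cv2.resize(np.hstack([a,b]),(782,340),interpolation=cv2.INTER_CUBIC))
```

```text
14.025 [510.9085521  175.23252656 106.15853305] [-4.57578223  0.18378125 -1.99418599] 0.15985605134835096 29.99924898147583 116.11040923411385 theta 1.4944669007018945
```

View pics/end.png

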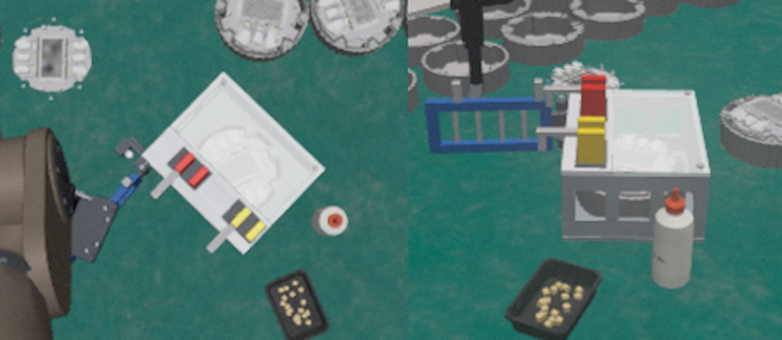

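The gate stands square to the cage front at about 86°, leaf at (430-550, 125) in the right half. Both catches are shut, and the bottle, tray and lens have not moved.

```bash
python3 -c "
from cell import *
print(job_done())"
```

```text
the job is handed in; nothing more can be done
None
```

I squeezed the red catch shut, then the yellow, and swung the gate past its detent to about 86°. The gripper was still holding it there when I handed the job in at about 14 s; the judge's verdict was not shown.

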